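# Get the half housing out from behind the bottles

### The arm

A 6-joint arm with a two-finger parallel gripper is mounted at the origin on a cart in front of the work surface, level with it; the furniture and walls round the work are solid. World frame = base frame: x ahead of the robot, y to its left, z up, the work surface at z = 0. Lengths are in m, angles in rad, forces in N, time in s.
With the tool pointing down it reaches from about 0.325 to 0.85 m from the base axis. Payload 4.4 kg.
Tool frame: the origin (TCP) lies at the very end of the fingers, on their centre line; the grasp point (between the pads) lies 19 mm behind it; z points along the fingers, y is the line along which they close (so a half turn about z gives the same grasp; the last joint's range is limited). The gripper opens to 94 mm and grips with 3 to 60 N. Pads are 16 mm wide; open, the fingers measure 119 mm over their backs; the gripper's body (75 mm by 177 mm) begins 78 mm behind the grasp point.
Start: joints at [1.069, 0.207, 1.542, -0, 1.393, -0.15], TCP at [0.198, 0.54, 0.205] pointing down, gripper open.
Joint ranges: [-2.73, 2.73], [-0.86, 2.22], [0.23, 2.46], [-1.11, 4.25], [0.08, 2.63], [-2.82, 2.82]. Speed limits (rad/s): [2.79, 2.79, 3.14, 3.14, 3.14, 3.14].

### API

Orientations are given as a unit quaternion [x, y, z, w].
In Python, from plant import r gives the robot as it stands.
- The arm moves only by the shell command python3 -m jog 'ROWS' [OPENING] [FORCE]. ROWS is JSON, a list of rows, each a list of 4 numbers: the shift along the world's x, y, z in cm, then the turn about the world's z in rad. In form: [[tx, ty, tz, twist], ...]. A call has exactly 10 rows; each row shifts and turns the commanded pose from where the row before left it; what a row does not reach is not made up. A row lasts 1/12 s, in which the tool goes at most 41.7 mm and 7.16 degrees, less where a joint would pass 70% of its speed; a pose out of reach is approached as far as the arm can. A call with a gripper value outside its range is refused whole. OPENING is the closure, from 0 (fully open) to 1 (shut), set as the call begins (- or left out, the last holds). The fingers move at their own pace and stop on an object; FORCE is the grip in N (left out, the last holds). Time passes only in rows, so rows that do not move let the fingers close, or fill a call up. It gives the time, the measured TCP pose, the force, the opening and the grip force at its end, in the units of the state.
- r.get_obs(): the state, without advancing time (a new reading comes with each control period).
- r.snapshot(name): name is "scene" or "top"; returns the picture (480x640x3 uint8, red, green, blue); there is no depth.
- r.get_calibration(name): a dict with "fx", "fy", "cx", "cy" (pixels), "rvec" (rotation vector, rad) and "tvec" (3), from world to camera coordinates, as OpenCV has them. Camera axes: x right, y down, z forward; pixel columns grow to the right and rows downward; lengths in m; the calibration is good to about 2 mm. A picture is of the moment at which its call begins. get_calibration takes no time and is no camera call.
- r.hand_in(): hands the job in; it is judged then, once.
Trained networks look in the newest picture that a camera, given by its name, has taken for a name from the list of things; names that differ only in an ending like _2 or _b are one class to them, and where a whole thing is asked for, a point or a joint stands for the part that bears it (a point fixed in the world has none). Each returns a list of dicts, best first, with "p" (0 to 1); they miss things now and then, are a little off and sometimes report something else, mostly with a low value. They report only what shows in the picture. A call takes as long as a camera call. They do not tell look-alikes from the thing itself.
- r.look_for(target, camera): "uv" ([column, row] in pixels, amid what is visible of it).
- r.trace(target, camera): "pixels" (480x640 bool, what is visible of it) and "uv" ([column, row] in pixels, amid what is visible of it).
- r.place_of(target, camera): "uv" ([column, row] in pixels: a listed point, or the origin of a listed thing).
The state is a dict: "t": time; "joint_pos": joint angles; "qd": joint speeds; "effort": joint torques, N m; "tool_pos": TCP position; "eef_rot": TCP orientation; "force": force on the tool from outside, world axes, zero at the start; "moment": the same for the moment, N m; "finger_gap": finger opening in m; "grasp_force": force on a finger pad.
Only numpy, scipy, OpenCV 4.12 (cv2) and the standard library are available. Lean on these libraries where they do the work, as an engineer would, in place of code of your own. Each camera call takes 0.05 s, during which the arm holds its last target. There are 200 camera calls.

### The job

The green half housing lies in the blue caddy behind two bottles. Stand both bottles on the black side mat, then lay the housing, open side up, centred on the black inlay of the metal pallet and lined up with it, and then put each bottle back in the caddy upright on the very spot where it stood at the start. Do not knock a bottle over, and leave the screw dish and the orange screwdriver where they are.

Things in the scene. Friction and masses are not known exactly. Their poses are not given: they have to be found in the camera images.
- glue: white instant-glue bottle with a blue nozzle cap, stands upright; round body 36 mm in diameter up to 70 mm, cap 20 mm wide up to 106 mm. Origin: centre of its underside, z up along the bottle. 60 g or so. Starts in the front part of the caddy, left or right, and must be back on that same spot at the end
- cleaner: clear bottle of cleaner with a white screw cap, stands upright; round body 42 mm in diameter up to 74 mm, cap 26 mm wide up to 90 mm. Origin: centre of its underside, z up along the bottle. 85 g or so. Starts in the front part of the caddy beside the glue bottle (their centres 52 mm apart), and must be back on that same spot at the end
- half_shell: bright green moulded half housing, open side up, 27 x 74 x 13 mm (x, y, z). Origin: centre of its underside; its y axis runs along its 74 mm length. Grasp it by the long sides, across 27 mm. 18 g or so. Starts in the back part of the caddy, its length parallel to the back wall, about 4 mm behind the bottles, which leave no room for a finger in front of it
- caddy: low blue caddy, open in front, fixed. Origin on the worktop; x points to its back wall, y along it. Floor 3 mm thick, x = -50 to 64, y = -54 to 54 mm. Walls up to 27 mm: back at x = 59 to 65, sides at y = +-(49 to 55), x = 2 to 64 mm, none beside the bottles. Bottles start near x = -23, y = +-26, the housing near x = 16, y = 0 mm
- side_mat: black rubber mat with a thin yellow border line, 84 x 160 mm (x, y), 3 mm thick, fixed. Origin: centre of its underside on the worktop
- pallet: bare metal assembly pallet, 100 x 64 x 6 mm (x, y, z), flat on top, fixed, with a flush black inlay 80 x 34 mm at its centre. Origin: centre of its underside on the worktop; its x axis runs along its 100 mm length and that of the inlay. The housing shall lie with its length along this x axis, either way round
- screw_dish: round steel dish of small screws, 68 mm across, 18 mm high, on the worktop; bystander, leave it alone. Origin: centre of its underside
- driver: small screwdriver with an orange handle lying on the worktop, 20 x 164 x 21 mm, long along its y axis; bystander, leave it alone. Origin: centre of the underside
Mind the look-alikes: they are no part of the job. Of the things that look like the half_shell, the largest one is meant.

How it is judged:
By the outcome, as a careful person would: the job done as asked, in the order asked, and still so for the second after the job is handed in, with the robot touching nothing.
It also fails if it takes over 144 s, if anything falls off the work surface, if the arm or the gripper's body presses on something with over 40 N, if the wrist force passes 120 N, or if a joint passes its speed limit or range.

## Working session

There is one attempt and no reset: what is moved stays moved. The work goes in short steps, Python scripts to look and compute and a shell command to move; the robot and the scene stay as the last step left them, time stands still between calls to the robot, and variables do not carry over. Pictures are saved under pics/ and viewed, at most 14 in all, crops included, and the job is handed in when it is done.

```bash
ls; mkdir -p pics; cat > h.py <<'E'
import numpy as np, cv2
from plant import r
def cal(n):
    c=r.get_calibration(n); K=np.array([[c['fx'],0,c['cx']],[0,c['fy'],c['cy']],[0,0,1.]])
    return K,np.array(c['rvec'],float),np.array(c['tvec'],float)
def ray(n,uv,z):
    K,rv,t=cal(n); R=cv2.Rodrigues(rv)[0]
    d=R.T@np.linalg.inv(K)@np.array([uv[0],uv[1],1.]); o=-R.T@t
    return o+d*(z-o[2])/d[2]
def proj(n,P):
    K,rv,t=cal(n); return cv2.projectPoints(np.array(P,float).reshape(-1,1,3),rv,t,K,None)[0].reshape(-1,2)
def save(n,f):
    im=r.snapshot(n); cv2.imwrite('pics/'+f,im[:,:,::-1]); return im
E
python3 - <<'E'
from h import *
for n in ('scene','top'):
    save(n,n+'0.png'); K,rv,t=cal(n); print(n,K[0,0],-cv2.Rodrigues(rv)[0].T@t)
    for o in ('glue','cleaner','half_shell','caddy','side_mat','pallet','screw_dish','driver'):
        for d in r.place_of(o,n)[:3]: print(o,np.round(d['uv']),round(d['p'],2),np.round(ray(n,d['uv'],0.003 if o in('glue','cleaner','half_shell') else 0),4))
E
```

```text
pics
scene 453.2064025366028 [ 0.05412906 -0.79606039  0.87514345]
glue [339. 270.] 0.66 [ 0.6155 -0.1801  0.003 ]
cleaner [348. 282.] 0.53 [ 0.6071 -0.2266  0.003 ]
half_shell [358. 279.] 0.7 [ 0.6328 -0.2356  0.003 ]
half_shell [417. 361.] 0.68 [ 0.5781 -0.4972  0.003 ]
half_shell [425. 321.] 0.5 [ 0.6742 -0.4343  0.003 ]
caddy [356. 277.] 0.9 [ 0.6372 -0.2241  0.    ]
side_mat [314. 216.] 0.74 [0.6992 0.0393 0.    ]
pallet [188. 215.] 0.82 [0.3966 0.2674 0.    ]
screw_dish [285. 301.] 0.86 [ 0.4408 -0.1816 -0.    ]
driver [332. 199.] 0.74 [0.7937 0.0736 0.    ]
top 589.1678906758474 [ 0.35342391 -0.10766363  1.51673898]
glue [344. 230.] 0.53 [ 0.62   -0.1847  0.003 ]
cleaner [361. 238.] 0.52 [ 0.5982 -0.2285  0.003 ]
cleaner [167. 321.] 0.18 [0.3905 0.2723 0.003 ]
half_shell [362. 222.] 0.86 [ 0.6397 -0.2316  0.003 ]
half_shell [470. 242.] 0.53 [ 0.5844 -0.5096  0.003 ]
half_shell [436. 210.] 0.46 [ 0.6683 -0.4261  0.003 ]
caddy [356. 225.] 0.86 [ 0.6333 -0.215   0.    ]
side_mat [261. 206.] 0.73 [0.6875 0.033  0.    ]
pallet [173. 323.] 0.73 [0.385  0.2594 0.    ]
screw_dish [346. 299.] 0.85 [ 0.4404 -0.1839  0.    ]
driver [246. 173.] 0.69 [0.7777 0.072  0.    ]
```

View pics/scene0.png

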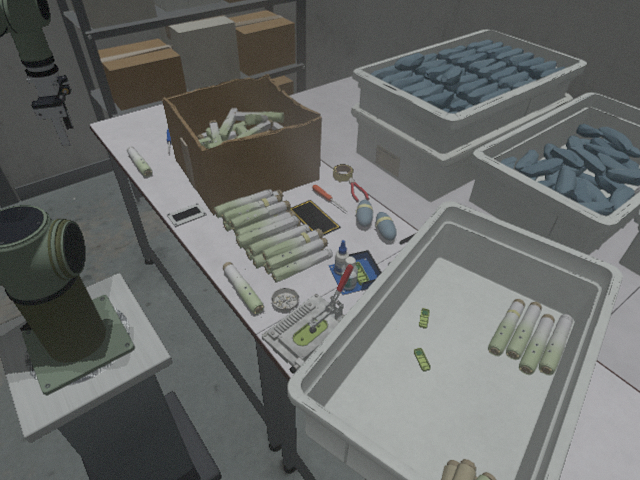

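View pics/top0.png

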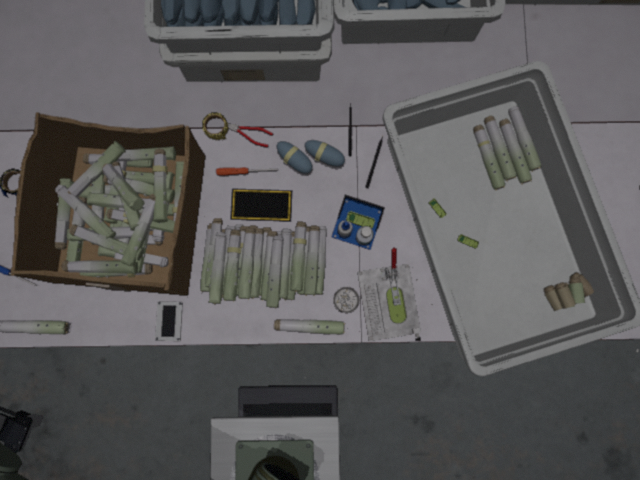

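The top view shows the caddy at (358,222) with the glue at (345,228), the cleaner at (366,235) and the green housing behind them at (362,219). The pallet is at (169,320) and the mat at (261,205). Candidates for half_shell: (362,220) in the caddy, (437,208) and (468,241) in the bin (small ones), and the green piece in the clamp fixture at (395,300). By the description I choose the one in the caddy, and check it in a crop.

```bash
python3 - <<'E'
from h import *
a=cv2.imread('pics/top0.png')[180:275,325:425]; b=cv2.imread('pics/scene0.png')[230:305,310:390]
a=cv2.resize(a,(400,380),interpolation=3); b=cv2.resize(b,(400,375),interpolation=3); b=cv2.copyMakeBorder(b,0,5,0,0,0)
cv2.imwrite('pics/c1.png',np.hstack([a,b]))
for n in('top','scene'):
    r.snapshot(n)
    for o,z in (('glue',.05),('cleaner',.05),('half_shell',.016),('caddy',0),('side_mat',.003),('pallet',.006),('screw_dish',.018),('driver',.01)):
        for d in r.trace(o,n)[:2]:
            m=d['pixels'].astype(np.uint8); ys,xs=np.nonzero(m)
            pts=np.array([ray(n,p,z)[:2] for p in zip(xs,ys)])
            rc=cv2.minAreaRect((pts*1000).astype(np.float32))
            print(n,o,round(d['p'],2),len(xs),np.round(d['uv']),np.round(rc[0],1),np.round(rc[1],1),round(rc[2],1))
E
```

```text
top glue 0.61 158 [343. 227.] [ 613.8 -181.4] [30.4 36. ] 88.9
top glue 0.3 1945 [259. 205.] [680.7  29.9] [157.6  82.6] 87.5
top cleaner 0.52 213 [364. 236.] [ 599.  -231.5] [35.3 43.6] 88.6
top half_shell 0.73 295 [362. 221.] [ 644.4 -225.2] [71.3 29.7] 71.7
top half_shell 0.67 170 [469. 242.] [ 584.9 -500.8] [55.1 21.1] 64.6
top caddy 0.93 1168 [353. 211.] [ 642.5 -220.5] [114.3 122.2] 70.5
top side_mat 0.75 1931 [262. 206.] [689.8  33.1] [160.2  86.4] 87.6
top pallet 0.71 1010 [171. 325.] [390.1 268.8] [ 64.7 102.1] 87.5
top screw_dish 0.59 558 [347. 300.] [ 437.9 -184.2] [66.  63.4] 88.9
top driver 0.56 258 [232. 171.] [781.   80.9] [ 19.9 140. ] 1.6
scene glue 0.84 276 [341. 256.] [ 619.4 -180.2] [118.1  32.5] 31.9
scene cleaner 0.78 305 [353. 270.] [ 599.6 -235.4] [111.2  40. ] 48.9
scene half_shell 0.75 164 [361. 280.] [ 650.5 -233.2] [74.8 26.9] 51.7
scene half_shell 0.7 236 [420. 359.] [ 582.6 -504.8] [56.8 25.9] 62.3
scene caddy 0.78 707 [367. 267.] [ 651.1 -209.3] [132.9 127. ] 71.6
scene side_mat 0.72 869 [314. 217.] [690.6  31.3] [163.2  84.5] 88.0
scene side_mat 0.46 151 [324. 190.] [787.2  83.4] [159.6  26.8] 89.4
scene pallet 0.71 530 [187. 215.] [391.  263.4] [ 73.2 103.8] 87.3
scene pallet 0.38 497 [284. 300.] [ 443.2 -178.6] [71.1 66.7] 33.1
scene screw_dish 0.62 463 [284. 301.] [ 437.5 -189.7] [66.1 61.6] 53.4
scene driver 0.47 132 [323. 194.] [781.9 106.4] [94.5 26. ] 89.4
```

View pics/c1.png

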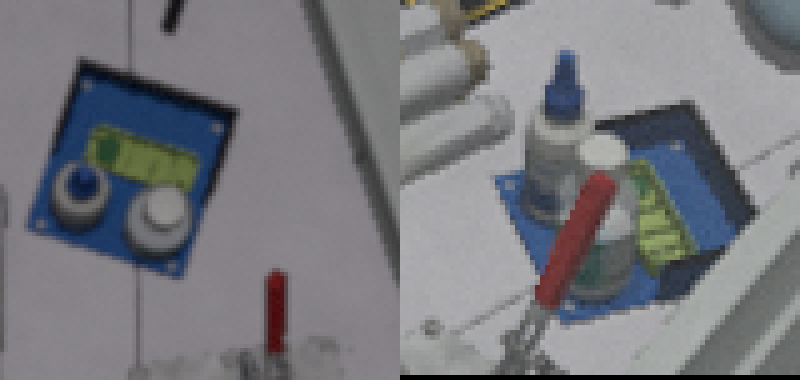

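The crop confirms it: the long green housing lies behind the glue (left, blue cap) and the cleaner (right, white cap). A red clamp handle is near the cleaner, so I check obstacle heights and fit the bottles.

```bash
python3 - <<'E'
from h import *
from scipy.optimize import minimize
def tri(a,b):
    P=[]
    for n in('top','scene'):
        K,rv,t=cal(n); P.append(K@np.hstack([cv2.Rodrigues(rv)[0],t[:,None]]))
    X=cv2.triangulatePoints(P[0],P[1],np.array(a,float),np.array(b,float)).ravel(); X=X[:3]/X[3]
    return np.round(X,3),np.round(np.linalg.norm(proj('top',X)-a),1)
print('handle',tri((393.5,249),(350.6,265.6)))
print('bincorner',tri((387,104),(447,207)),tri((475,374),(293,385)))
print('cartonbase',ray('scene',(205,209),0),'cartonrim',tri((190,293),(192,160)))
r.snapshot('top');r.snapshot('scene')
a=np.linspace(0,2*np.pi,24,endpoint=False)
def cyl(p,rad,z0,z1): return [(p[0]+rad*np.cos(t),p[1]+rad*np.sin(t),z) for t in a for z in(z0,z1)]
def fit(o,parts,x0,cams):
    ms={n:r.trace(o,n)[0]['pixels'] for n in cams}
    def cost(p):
        c=0
        for n,m in ms.items():
            s=np.zeros((1920,2560),np.uint8)
            for q in parts:
                h=cv2.convexHull(((proj(n,cyl(p,*q))+.5)*4).astype(np.float32)); cv2.fillPoly(s,[h.round().astype(int)],1)
            M=cv2.resize(m.astype(np.uint8),(2560,1920),interpolation=0)
            c+=1-(s&M).sum()/(s|M).sum()
        return c
    q=minimize(cost,x0,method='Nelder-Mead',options=dict(initial_simplex=[x0,[x0[0]+.01,x0[1]],[x0[0],x0[1]+.01]],xatol=3e-4,fatol=1e-4))
    print(o,cams,np.round(q.x,4),round(q.fun,3))
for cams in (['top'],['scene'],['top','scene']):
    fit('glue',[(.018,.003,.073),(.010,.073,.109)],[.615,-.182],cams)
    fit('cleaner',[(.021,.003,.077),(.013,.077,.093)],[.60,-.23],cams)
o=r.get_obs(); print(o['t'],o['tool_pos'],o['eef_rot'],o['finger_gap'],o['force'])
E
```

```text
handle (array([ 0.547, -0.291,  0.153]), np.float64(0.3))
bincorner (array([ 0.897, -0.283,  0.152]), np.float64(2.6)) (array([ 0.264, -0.461,  0.179]), np.float64(2.1))
cartonbase [ 4.50310684e-01  2.63070701e-01 -1.11022302e-16] cartonrim (array([0.431, 0.17 , 0.236]), np.float64(6.5))
glue ['top'] [ 0.6151 -0.1824] 0.191
cleaner ['top'] [ 0.5987 -0.2314] 0.135
glue ['scene'] [ 0.6232 -0.1768] 0.494
cleaner ['scene'] [ 0.604  -0.2317] 0.315
glue ['top', 'scene'] [ 0.6165 -0.1831] 0.69
cleaner ['top', 'scene'] [ 0.6013 -0.2327] 0.48
2.3 [0.19759197 0.53998863 0.20543322] [ 1.74469362e-01  9.84662603e-01  1.99828450e-06 -9.16828557e-06] 0.09405698203098513 [-0.29228917  0.90658452 -0.24000469]
```

```bash
python3 -m jog '[[0,0,4,0],[0,0,4,0],[1.5,-3.6,0,-0.08],[1.5,-3.6,0,-0.08],[1.5,-3.6,0,-0.08],[1.5,-3.6,0,-0.08],[1.5,-3.6,0,-0.08],[1.5,-3.6,0,-0.08],[1.5,-3.6,0,-0.08],[1.5,-3.6,0,-0.08]]' 0.3 10
python3 -m jog '[[2.2,-3.5,0,-0.08],[2.2,-3.5,0,-0.08],[2.2,-3.5,0,-0.08],[2.2,-3.5,0,-0.08],[2.2,-3.5,0,-0.08],[2.2,-3.5,0,-0.08],[2.2,-3.5,0,-0.08],[2.2,-3.5,0,-0.08],[2.2,-3.5,0,-0.08],[2.2,-3.5,0,-0.08]]'
```

```text
t: 3.13
tool_pos: [0.3178, 0.2503, 0.2857]
eef_rot: [0.477, 0.879, 0.0, 0.0]
force: [0.9, -0.6, 0.0]
finger_gap: 0.0661
grasp_force: 0.0
t: 3.97
tool_pos: [0.5383, -0.1001, 0.2855]
eef_rot: [0.782, 0.623, 0.0, 0.0]
force: [-0.2, -0.1, 0.3]
finger_gap: 0.0657
grasp_force: 0.0
```

```bash
python3 - <<'E'
from h import *
a=cv2.imread('pics/scene0.png')[70:250,90:290]; b=cv2.imread('pics/top0.png')[260:360,130:230]
cv2.imwrite('pics/c2.png',np.hstack([cv2.resize(a,(440,396),interpolation=3),cv2.resize(b,(360,396),interpolation=3)]))
E
```

```text
(no output)
```

View pics/c2.png

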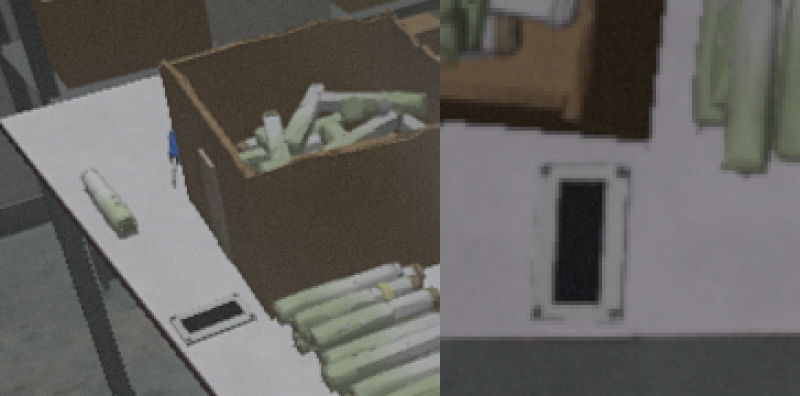

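```bash
python3 -m jog '[[1.55,-3.3,0,-0.02],[1.55,-3.3,0,-0.02],[1.55,-3.3,0,-0.02],[1.55,-3.3,0,-0.02],[0,0,-3.9,0],[0,0,-3.9,0],[0,0,-3.9,0],[0,0,-3.8,0],[0,0,0,0],[0,0,0,0]]'
python3 - <<'E'
from h import *
print('carton base',ray('scene',(215,215.5),0))
for z in (.2,.24,.28): print(ray('top',(188.3,295.3),z),ray('scene',(202,150),z))
im=save('scene','s1.png')
cv2.imwrite('pics/c3.png',cv2.resize(im[200:320,280:440,::-1],(800,600),interpolation=3))
E
```

```text
t: 4.8
tool_pos: [0.5977, -0.229, 0.1279]
eef_rot: [0.805, 0.593, -0.001, -0.003]
force: [0.1, 0.5, 1.1]
finger_gap: 0.0657
grasp_force: 0.0
carton base [ 4.60055078e-01  2.17395727e-01 -1.11022302e-16]
[0.44180973 0.17713711 0.2       ] [0.47340634 0.26097844 0.2       ]
[0.43912474 0.16848541 0.24      ] [0.44856556 0.19835241 0.24      ]
[0.43643975 0.15983371 0.28      ] [0.42372478 0.13572638 0.28      ]
```

View pics/c3.png

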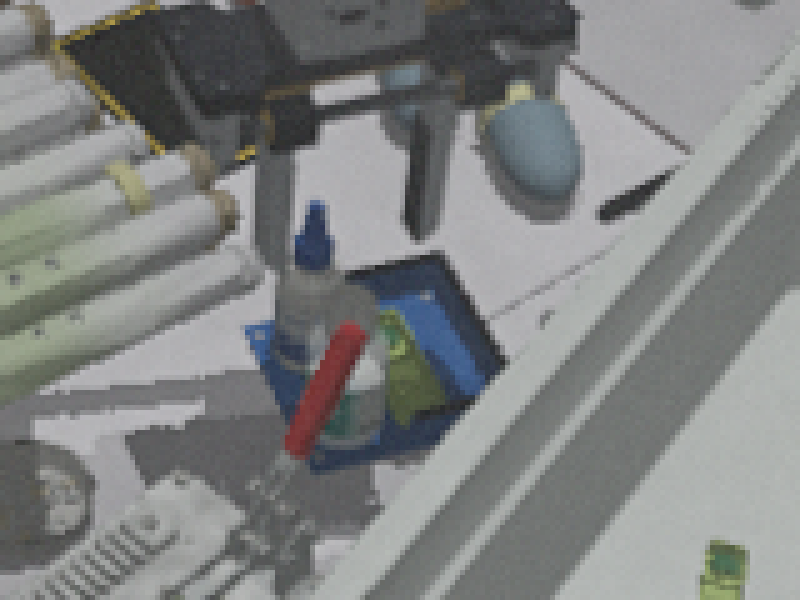

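The gripper straddles the cleaner along the caddy's x axis, its fingertips at crop (275,265) and (420,230), clear of the red handle at (330,390). I descend.

```bash
python3 -m jog '[[0,0,0,0],[0,0,0,0],[0,0,-2,0],[0,0,-2,0],[0,0,-2,0],[0,0,-2,0],[0,0,-2,0],[0,0,0,0],[0,0,0,0],[0,0,0,0]]'
```

```text
t: 5.68
tool_pos: [0.6015, -0.231, 0.0332]
eef_rot: [0.805, 0.594, 0.001, 0.002]
force: [-0.5, -1.1, -0.5]
finger_gap: 0.0657
grasp_force: 0.0
```

```bash
python3 -m jog '[[0,0,0,0],[0,0,0,0],[0,0,0,0],[0,0,0,0],[0,0,0,0],[0,0,0,0],[0,0,0,0],[0,0,0,0],[0,0,0,0],[0,0,0,0]]' 1 12
python3 -m jog '[[0,0,0.5,0],[0,0,1.5,0],[0,0,2,0],[0,0,2,0],[0,0,2,0],[0,0,2,0],[0,0,2,0],[0,0,2,0],[0,0,0,0],[0,0,0,0]]'
```

```text
t: 6.52
tool_pos: [0.6005, -0.2305, 0.0315]
eef_rot: [0.805, 0.593, 0.0, 0.001]
force: [-0.3, -0.3, 5.1]
finger_gap: 0.041
grasp_force: 12.0
t: 7.35
tool_pos: [0.5998, -0.2302, 0.1708]
eef_rot: [0.805, 0.593, 0.0, 0.001]
force: [0.8, 0.6, -1.3]
finger_gap: 0.0408
grasp_force: 12.0
```

```bash
python3 -m jog '[[1,2,0,0],[1.5,3.5,0,0],[1.5,3.5,0,0],[1.5,3.5,0,0],[1.5,3.5,0,0],[1.5,3.5,0,0],[1,2,0,0],[0.5,1,0,0],[0,0,0,0],[0,0,0,0]]'
python3 -m jog '[[0,0,-2,0],[0,0,-3,0],[0,0,-3,0],[0,0,-2.5,0],[0,0,-1.5,0],[0,0,-0.8,0],[0,0,-0.5,0],[0,0,-0.4,0],[0,0,0,0],[0,0,0,0]]'
```

```text
t: 8.18
tool_pos: [0.6984, -0.0055, 0.1683]
eef_rot: [0.805, 0.594, -0.002, -0.001]
force: [1.1, -0.0, -1.5]
finger_gap: 0.0407
grasp_force: 12.0
t: 9.02
tool_pos: [0.7008, -0.0053, 0.0351]
eef_rot: [0.805, 0.593, 0.001, 0.001]
force: [0.8, 1.0, -0.4]
finger_gap: 0.0411
grasp_force: 12.0
```

```bash
python3 - <<'E'
from h import *
im=save('scene','s2.png')
cv2.imwrite('pics/c4.png',cv2.resize(im[140:300,240:400,::-1],(600,600),interpolation=3))
E
```

```text
(no output)
```

View pics/c4.png

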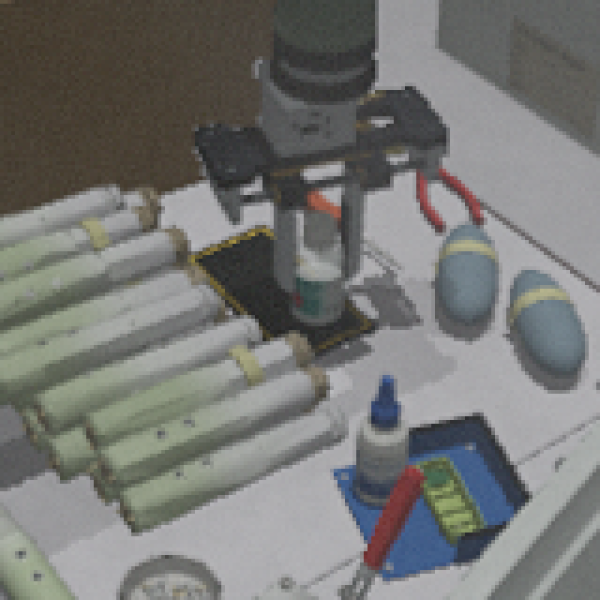

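The cleaner hangs over the mat near its front-right part, crop (318,290). The glue and the housing are undisturbed. I set it down and release.

```bash
python3 -m jog '[[0,0,-0.1,0],[0,0,-0.1,0],[0,0,-0.1,0],[0,0,0,0],[0,0,0,0],[0,0,0,0],[0,0,0,0],[0,0,0,0],[0,0,0,0],[0,0,0,0]]'
python3 -m jog '[[0,0,0,0],[0,0,0,0],[0,0,0,0],[0,0,0,0],[0,0,0,0],[0,0,1,0],[0,0,2,0],[0,0,3,0],[0,0,3,0],[0,0,3,0]]' 0.42
```

```text
t: 9.9
tool_pos: [0.7002, -0.0049, 0.0315]
eef_rot: [0.805, 0.594, 0.001, 0.0]
force: [-1.8, 0.6, 5.1]
finger_gap: 0.041
grasp_force: 12.0
t: 10.73
tool_pos: [0.6994, -0.005, 0.1521]
eef_rot: [0.805, 0.593, -0.0, -0.0]
force: [-0.4, -0.4, -0.3]
finger_gap: 0.0552
grasp_force: 0.0
```

```bash
python3 -m jog '[[-1,-2,0,0],[-1.5,-3.2,0,0],[-1.5,-3.2,0,0],[-1.5,-3.2,0,0],[-1.5,-3.2,0,0],[-1,-2,0,0],[-0.4,-0.9,0,0],[0,0,0,0],[0,0,0,0],[0,0,0,0]]'
python3 - <<'E'
from h import *
im=save('scene','s3.png')
a=cv2.resize(im[200:300,300:400,::-1],(500,500),interpolation=3)
cv2.imwrite('pics/c5.png',a); print(r.get_obs()['tool_pos'])
E
```

```text
t: 11.57
tool_pos: [0.6163, -0.1806, 0.1507]
eef_rot: [0.804, 0.594, 0.0, -0.0]
force: [-0.2, 0.2, -0.2]
finger_gap: 0.0545
grasp_force: 0.0
[ 0.61636878 -0.18042036  0.15060416]
```

View pics/c5.png

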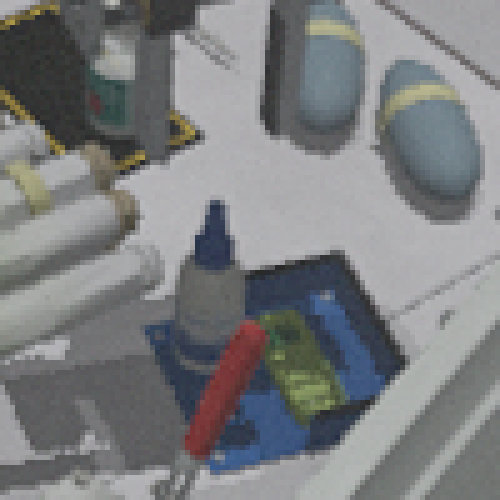

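The cleaner stands on the mat at crop (115,90), and the open gripper hovers above the glue at (210,290). I descend on the glue.

```bash
python3 -m jog '[[0,0,-2,0],[0,0,-2,0],[0,0,-2,0],[0,0,-2,0],[0,0,-2,0],[0,0,-1,0],[0,0,-1,0],[0,0,0,0],[0,0,0,0],[0,0,0,0]]'
python3 -m jog '[[0,0,0,0],[0,0,0,0],[0,0,0,0],[0,0,0,0],[0,0,0,0],[0,0,0,0],[0,0,0,0],[0,0,0,0],[0,0,0,0],[0,0,0,0]]' 1 12
python3 -m jog '[[0,0,0.5,0],[0,0,1.5,0],[0,0,2,0],[0,0,2,0],[0,0,2,0],[0,0,2,0],[0,0,2,0],[0,0,2,0],[0,0,0,0],[0,0,0,0]]'
```

```text
t: 12.45
tool_pos: [0.6168, -0.1822, 0.0317]
eef_rot: [0.805, 0.594, 0.001, 0.001]
force: [-0.8, -0.4, -0.1]
finger_gap: 0.0545
grasp_force: 0.0
t: 13.28
tool_pos: [0.6165, -0.1825, 0.0315]
eef_rot: [0.805, 0.594, 0.0, 0.001]
force: [1.0, -0.6, 5.2]
finger_gap: 0.0348
grasp_force: 12.0
t: 14.12
tool_pos: [0.6157, -0.182, 0.1707]
eef_rot: [0.805, 0.594, 0.0, 0.0]
force: [-0.4, -0.5, -0.1]
finger_gap: 0.0347
grasp_force: 12.0
```

```bash
python3 -m jog '[[0.8,2.4,0,0],[1.2,3.6,0,0],[1.2,3.6,0,0],[1.2,3.6,0,0],[1.2,3.6,0,0],[1.2,3.6,0,0],[0.8,2.4,0,0],[0.4,1.2,0,0],[0.4,1.2,0,0],[0,0,0,0]]'
python3 -m jog '[[0,0,-2,0],[0,0,-3,0],[0,0,-3,0],[0,0,-2.5,0],[0,0,-1.5,0],[0,0,-1,0],[0,0,-0.5,0],[0,0,-0.2,0],[0,0,0,0],[0,0,0,0]]'
python3 -m jog '[[0,0,-0.1,0],[0,0,-0.1,0],[0,0,-0.1,0],[0,0,0,0],[0,0,0,0],[0,0,0,0],[0,0,0,0],[0,0,0,0],[0,0,0,0],[0,0,0,0]]'
```

```text
t: 14.95
tool_pos: [0.6989, 0.0717, 0.1684]
eef_rot: [0.804, 0.594, -0.001, -0.001]
force: [-0.0, -0.1, -1.0]
finger_gap: 0.035
grasp_force: 12.0
t: 15.78
tool_pos: [0.7011, 0.0698, 0.0354]
eef_rot: [0.805, 0.593, 0.001, 0.001]
force: [0.6, 0.2, -0.6]
finger_gap: 0.035
grasp_force: 12.0
t: 16.62
tool_pos: [0.7003, 0.0701, 0.0315]
eef_rot: [0.805, 0.594, 0.001, 0.0]
force: [-0.9, 0.0, 6.1]
finger_gap: 0.0347
grasp_force: 12.0
```

```bash
python3 -m jog '[[0,0,0,0],[0,0,0,0],[0,0,0,0],[0,0,0,0],[0,0,0,0],[0,0,1,0],[0,0,2,0],[0,0,3,0],[0,0,3,0],[0,0,3,0]]' 0.5
```

```text
t: 17.45
tool_pos: [0.6994, 0.0699, 0.1521]
eef_rot: [0.805, 0.593, -0.0, -0.0]
force: [0.0, -0.3, 0.7]
finger_gap: 0.0471
grasp_force: 0.0
```

```bash
python3 - <<'E'
from h import *
from scipy.optimize import minimize
im={n:save(n,n+'4.png') for n in('top','scene')}
def box(c,hx,hy,z):
    R=np.array([[np.cos(c[2]),-np.sin(c[2])],[np.sin(c[2]),np.cos(c[2])]])
    return [list(np.array(c[:2])+R@np.array([a*hx,b*hy]))+[z] for a,b in((1,1),(1,-1),(-1,-1),(-1,1))]
def fit(name,masks,hx,hy,zs,x0):
    def cost(p):
        c=0
        for n,m in masks.items():
            s=np.zeros((1920,2560),np.uint8)
            P=sum([box(p,hx,hy,z) for z in zs],[])
            cv2.fillPoly(s,[cv2.convexHull(((proj(n,P)+.5)*4).astype(np.float32)).round().astype(int)],1)
            M=cv2.resize(m.astype(np.uint8),(2560,1920),interpolation=0); c+=1-(s&M).sum()/(s|M).sum()
        return c
    q=minimize(cost,x0,method='Nelder-Mead',options=dict(initial_simplex=[x0]+[[x0[j]+(j==i)*(.008,.008,.08)[j] for j in range(3)] for i in range(3)],xatol=3e-4,fatol=1e-4))
    print(name,list(masks),np.round(q.x[:2],4),round(np.degrees(q.x[2]),1),round(q.fun,3))
sh={n:r.trace('half_shell',n)[0]['pixels'] for n in im}; pa={n:r.trace('pallet',n)[0]['pixels'] for n in im}
print({n:(sh[n].sum(),pa[n].sum()) for n in im})
# colour masks
hs={}; ink={}
for n in im:
    h=cv2.cvtColor(im[n],cv2.COLOR_RGB2HSV); g=(h[...,0]>28)&(h[...,0]<75)&(h[...,1]>90)
    hs[n]=g&cv2.dilate(sh[n].astype(np.uint8),np.ones((9,9))).astype(bool)
    ink[n]=(im[n].max(2)<60)&(cv2.morphologyEx(pa[n].astype(np.uint8),cv2.MORPH_CLOSE,np.ones((9,9)))>0)
    l,N=cv2.connectedComponentsWithStats(ink[n].astype(np.uint8))[1:3]; ink[n]=l==1+N[1:,4].argmax()
for c in (['top'],['scene'],['top','scene']):
    f=lambda d:{n:d[n] for n in c}
    fit('shell',f(sh),.0135,.037,(.003,.016),[.644,-.226,-.31]); fit('shellcol',f(hs),.0135,.037,(.003,.016),[.644,-.226,-.31])
    fit('pallet',f(pa),.05,.032,(0,.006),[.39,.266,-.03]); fit('inlay',f(ink),.04,.017,(.006,),[.39,.266,-.03])
for o in('glue','cleaner'): print(o,[np.round(ray('top',d['uv'],.003),3) for d in r.place_of(o,'top')[:2]])
cv2.imwrite('pics/c6.png',np.hstack([cv2.resize(im['scene'][140:300,260:400,::-1],(420,480),interpolation=3),cv2.resize(im['top'][180:270,310:420,::-1],(380,480),interpolation=3)]))
E
```

```text
Traceback (most recent call last):
IndexError: list index out of range
```

```bash
cat > fit.py <<'E'
from h import *
from scipy.optimize import minimize
def box(c,hx,hy,z):
    R=np.array([[np.cos(c[2]),-np.sin(c[2])],[np.sin(c[2]),np.cos(c[2])]])
    return [list(np.array(c[:2])+R@np.array([a*hx,b*hy]))+[z] for a,b in((1,1),(1,-1),(-1,-1),(-1,1))]
def fit(name,masks,hx,hy,zs,x0):
    def cost(p):
        c=0
        for n,m in masks.items():
            s=np.zeros((1920,2560),np.uint8)
            P=sum([box(p,hx,hy,z) for z in zs],[])
            cv2.fillPoly(s,[cv2.convexHull(((proj(n,P)+.5)*4).astype(np.float32)).round().astype(int)],1)
            M=cv2.resize(m.astype(np.uint8),(2560,1920),interpolation=0); c+=1-(s&M).sum()/(s|M).sum()
        return c
    q=minimize(cost,x0,method='Nelder-Mead',options=dict(initial_simplex=[x0]+[[x0[j]+(j==i)*(.008,.008,.08)[j] for j in range(3)] for i in range(3)],xatol=3e-4,fatol=1e-4))
    print(name,list(masks),np.round(q.x[:2],4),round(np.degrees(q.x[2]),1),round(q.fun,3))
def win(m,w):
    o=np.zeros_like(m); o[w[0]:w[1],w[2]:w[3]]=m[w[0]:w[1],w[2]:w[3]]
    l,N=cv2.connectedComponentsWithStats(o.astype(np.uint8))[1:3]; return l==1+N[1:,4].argmax()
def green(im,w):
    h=cv2.cvtColor(im,cv2.COLOR_RGB2HSV)
    return win(cv2.morphologyEx(((h[...,0]>28)&(h[...,0]<80)&(h[...,1]>90)).astype(np.uint8),cv2.MORPH_CLOSE,np.ones((3,3)))>0,w)
def dark(im,w): return win(im.max(2)<75,w)
E
python3 - <<'E'
from fit import *
im={n:save(n,n+'4.png') for n in('top','scene')}
hs={'top':green(im['top'],(205,245,340,390)),'scene':green(im['scene'],(255,300,345,390))}
ink={'top':dark(im['top'],(298,345,152,190)),'scene':dark(im['scene'],(203,232,168,208))}
print({n:(hs[n].sum(),ink[n].sum()) for n in im})
for c in (['top'],['scene'],['top','scene']):
    f=lambda d:{n:d[n] for n in c}
    fit('shell',f(hs),.0135,.037,(.003,.016),[.644,-.226,-.31]); fit('inlay',f(ink),.04,.017,(.006,),[.39,.266,-.03])
for o in('glue','cleaner','half_shell'): print(o,[np.round(ray('top',d['uv'],.003),3) for d in r.place_of(o,'top')[:2]])
cv2.imwrite('pics/c6.png',np.hstack([cv2.resize(im['scene'][140:300,260:400,::-1],(420,480),interpolation=3),cv2.resize(im['top'][180:270,310:420,::-1],(380,480),interpolation=3)]))
E
```

```text
{'top': (np.int64(239), np.int64(90)), 'scene': (np.int64(16), np.int64(163))}
shell ['top'] [ 0.6452 -0.2261] -21.2 0.269
inlay ['top'] [0.3773 0.3011] 2.5 0.881
shell ['scene'] [ 0.6712 -0.2002] -47.6 0.934
inlay ['scene'] [0.3925 0.2717] -0.2 0.18
shell ['top', 'scene'] [ 0.645  -0.2272] -20.4 1.215
inlay ['top', 'scene'] [0.3927 0.2719] -0.7 1.176
glue [array([0.699, 0.067, 0.003])]
cleaner [array([ 0.697, -0.004,  0.003])]
half_shell [array([ 0.642, -0.227,  0.003]), array([ 0.676, -0.422,  0.003])]
```

View pics/c6.png

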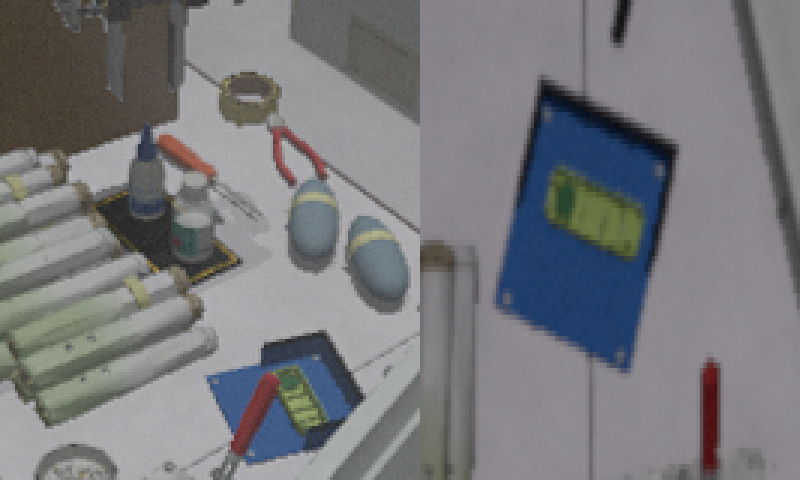

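Both bottles stand on the mat, at left crop (147,185) and (193,235). The housing lies free in the caddy at right crop (597,212), yaw about -19°. I go above it.

```bash
python3 -m jog '[[-0.6,-3.5,0,0],[-0.6,-3.5,0,0],[-0.6,-3.5,0,0],[-0.6,-3.5,0,0],[-0.6,-3.5,0,0],[-0.6,-3.5,0,0],[-0.6,-3.5,0,-0.03],[-0.6,-3.5,0,0],[-0.7,-1.6,0,0],[0,0,0,0]]' 0.5 8
python3 -m jog '[[0,0,0,0],[0,0,-2.5,0],[0,0,-2.5,0],[0,0,-2.5,0],[0,0,-2.5,0],[0,0,-2,0],[0,0,-1,0],[0,0,-0.5,0],[0,0,0,0],[0,0,0,0]]'
python3 - <<'E'
from h import *
im=save('scene','s5.png')
cv2.imwrite('pics/c7.png',cv2.resize(im[210:310,310:410,::-1],(500,500),interpolation=3))
E
```

```text
t: 18.78
tool_pos: [0.6427, -0.2305, 0.1493]
eef_rot: [0.815, 0.579, -0.001, -0.0]
force: [0.8, 0.1, -0.4]
finger_gap: 0.0472
grasp_force: 0.0
t: 19.62
tool_pos: [0.6457, -0.2256, 0.0164]
eef_rot: [0.813, 0.582, 0.0, 0.001]
force: [0.1, -0.3, 0.6]
finger_gap: 0.0471
grasp_force: 0.0
```

View pics/c7.png

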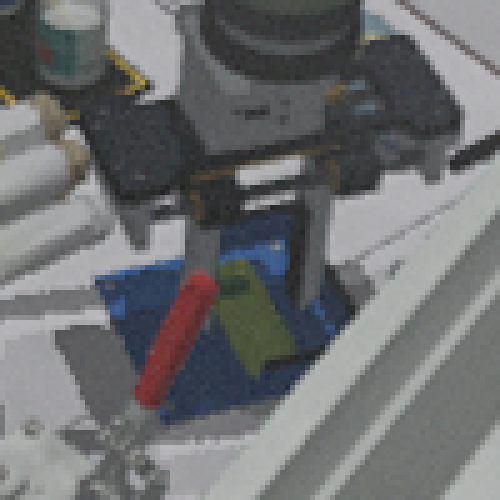

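The fingers straddle the housing, crop (250,315), front and back. I lower the last centimetre and grip.

```bash
python3 -m jog '[[0,0,-0.3,0],[0,0,-0.3,0],[0,0,-0.3,0],[0,0,0,0],[0,0,0,0],[0,0,0,0],[0,0,0,0],[0,0,0,0],[0,0,0,0],[0,0,0,0]]'
python3 -m jog '[[0,0,0,0],[0,0,0,0],[0,0,0,0],[0,0,0,0],[0,0,0,0],[0,0,0,0],[0,0,0,0],[0,0,0,0],[0,0,0,0],[0,0,0,0]]' 1 8
python3 -m jog '[[0,0,0.5,0],[0,0,1,0],[0,0,2,0],[0,0,3,0],[0,0,4,0],[0,0,4,0],[0,0,4,0],[0,0,2,0],[0,0,0,0],[0,0,0,0]]'
```

```text
t: 20.5
tool_pos: [0.6447, -0.2261, 0.0065]
eef_rot: [0.814, 0.581, 0.0, 0.0]
force: [0.2, -0.2, -0.4]
finger_gap: 0.047
grasp_force: 0.0
t: 21.33
tool_pos: [0.6446, -0.226, 0.0064]
eef_rot: [0.814, 0.581, -0.0, -0.0]
force: [-0.4, 0.7, 1.0]
finger_gap: 0.0268
grasp_force: 8.0
t: 22.17
tool_pos: [0.6457, -0.2266, 0.2147]
eef_rot: [0.814, 0.581, 0.001, 0.002]
force: [-0.3, -0.5, -0.8]
finger_gap: 0.0269
grasp_force: 8.0
```

```bash
python3 - <<'E'
from fit import *
im={n:cv2.imread(f'pics/{n}0.png')[:,:,::-1].copy() for n in('top','scene')}
for th in (60,85,110):
    ink={'top':win(im['top'].max(2)<th,(302,340,157,182)),'scene':win(im['scene'].max(2)<th,(205,228,170,204))}
    print(th,[m.sum() for m in ink.values()])
    for c in (['top'],['scene'],['top','scene']): fit('inlay',{n:ink[n] for n in c},.04,.017,(.006,),[.39,.266,-.03])
r.snapshot('top')
for d in r.trace('pallet','top')[:1]: fit('pallet',{'top':d['pixels']},.05,.032,(.006,),[.39,.266,-.03])
E
```

```text
60 [np.int64(359), np.int64(157)]
inlay ['top'] [0.3928 0.2694] -0.7 0.162
inlay ['scene'] [0.3919 0.2723] -3.5 0.204
inlay ['top', 'scene'] [0.393 0.27 ] -3.6 0.368
85 [np.int64(425), np.int64(177)]
inlay ['top'] [0.3917 0.2696] -1.7 0.05
inlay ['scene'] [0.3928 0.271 ] -2.2 0.122
inlay ['top', 'scene'] [0.3919 0.2707] -2.1 0.192
110 [np.int64(451), np.int64(193)]
inlay ['top'] [0.3918 0.2695] -1.9 0.048
inlay ['scene'] [0.3926 0.2705] -1.8 0.089
inlay ['top', 'scene'] [0.3917 0.2703] -2.7 0.147
pallet ['top'] [0.3917 0.2693] -2.9 0.061
```

```bash
python3 -m jog '[[-2.2,1.8,0.8,0.1],[-2.2,1.8,0.8,0.1],[-2.2,1.8,0.8,0.1],[-2.2,1.8,0.8,0.1],[-2.2,1.8,0.8,0.1],[-2.2,1.8,0.8,0.1],[-2.2,1.8,0.8,0.1],[-2.2,1.8,0.8,0.1],[-2.2,1.8,0.8,0.1],[-2.2,1.8,0.8,0.1]]'
python3 -m jog '[[-0.33,3.16,0,0.086],[-0.33,3.16,0,0.086],[-0.33,3.16,0,0.086],[-0.33,3.16,0,0.086],[-0.33,3.16,0,0.086],[-0.33,3.16,0,0.086],[-0.33,3.16,0,0.086],[-0.33,3.16,0,0.086],[-0.33,3.16,0,0.086],[-0.33,3.16,0,0.086]]'
python3 -m jog '[[0,0,0,0],[0,0,0,0],[0,0,-3,0],[0,0,-3,0],[0,0,-3,0],[0,0,-3,0],[0,0,-3,0],[0,0,-3,0],[0,0,0,0],[0,0,0,0]]'
python3 - <<'E'
from h import *
im=save('scene','s6.png'); im2=save('top','t6.png')
cv2.imwrite('pics/c8.png',np.hstack([cv2.resize(im[80:260,130:290,::-1],(400,450),interpolation=3),cv2.resize(im2[240:370,110:230,::-1],(400,450),interpolation=3)]))
E
```

```text
t: 23.1
tool_pos: [0.422, -0.0448, 0.2889]
eef_rot: [0.433, 0.901, -0.0, -0.003]
force: [0.4, 0.1, 0.2]
finger_gap: 0.027
grasp_force: 8.0
t: 23.93
tool_pos: [0.3898, 0.2709, 0.2887]
eef_rot: [0.018, 1.0, -0.001, -0.002]
force: [0.7, -0.0, -0.4]
finger_gap: 0.0269
grasp_force: 8.0
t: 24.77
tool_pos: [0.3897, 0.2678, 0.1093]
eef_rot: [0.022, 1.0, -0.002, -0.003]
force: [-0.4, 1.2, -0.5]
finger_gap: 0.0272
grasp_force: 8.0
```

View pics/c8.png

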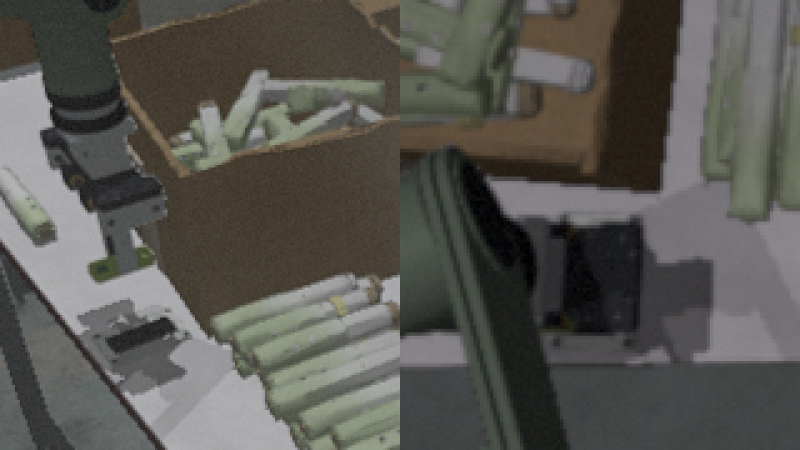

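The housing hangs level, open side up, above the pallet; in the left crop it spans (90,268)-(157,255). The wrist clears the carton rim. I measure where the housing sits relative to the TCP.

```bash
python3 - <<'E'
from fit import *
im=cv2.imread('pics/s6.png')[:,:,::-1].copy()
h=cv2.cvtColor(im,cv2.COLOR_RGB2HSV)
g=win((h[...,0]>25)&(h[...,0]<80)&(h[...,1]>70),(175,200,160,205)); ys,xs=np.nonzero(g)
print(len(xs),xs.min(),xs.max(),ys.min(),ys.max(),r.get_obs()['tool_pos'])
print('pred centred',proj('scene',box([.3916,.270,np.radians(-2.4)],.037,.0135,.118)).round(1).tolist())
print('mean',ray('scene',(xs.mean(),ys.mean()),.112), ray('scene',(xs.min()+.5,ys[xs==xs.min()].mean()),.112),ray('scene',(xs.max()+.5,ys[xs==xs.max()].mean()),.112))
E
```

```text
59 166 176 182 191 [0.39280896 0.26970331 0.11276618]
pred centred [[189.1, 176.4], [192.9, 180.9], [167.9, 189.5], [164.3, 184.8]]
mean [0.36945167 0.27141311 0.112     ] [0.35821553 0.27998885 0.112     ] [0.38026932 0.26246957 0.112     ]
```

```bash
python3 -m jog '[[0,0,-1.5,0],[0,0,-2,0],[0,0,-2,0],[0,0,-2,0],[0,0,-1,0],[0,0,-0.5,0],[0,0,-0.5,0],[0,0,-0.3,0],[0,0,0,0],[0,0,0,0]]'
python3 -m jog '[[0,0,-0.1,0],[0,0,-0.1,0],[0,0,-0.1,0],[0,0,-0.1,0],[0,0,0,0],[0,0,0,0],[0,0,0,0],[0,0,0,0],[0,0,0,0],[0,0,0,0]]'
python3 - <<'E'
from fit import *
im=save('scene','s7.png'); print(r.get_obs()['tool_pos'],r.get_obs()['force'])
cv2.imwrite('pics/c9.png',cv2.resize(im[130:250,130:250,::-1],(560,560),interpolation=3))
E
```

```text
t: 25.7
tool_pos: [0.3923, 0.2703, 0.0142]
eef_rot: [0.02, 1.0, 0.0, 0.001]
force: [-0.7, -0.2, 0.5]
finger_gap: 0.027
grasp_force: 8.0
t: 26.53
tool_pos: [0.3916, 0.27, 0.0094]
eef_rot: [0.02, 1.0, -0.0, -0.0]
force: [-0.3, 0.3, 0.3]
finger_gap: 0.0267
grasp_force: 8.0
[0.39160581 0.26997387 0.0094378 ] [ 0.16293645  0.20238204 -0.2451015 ]
```

View pics/c9.png

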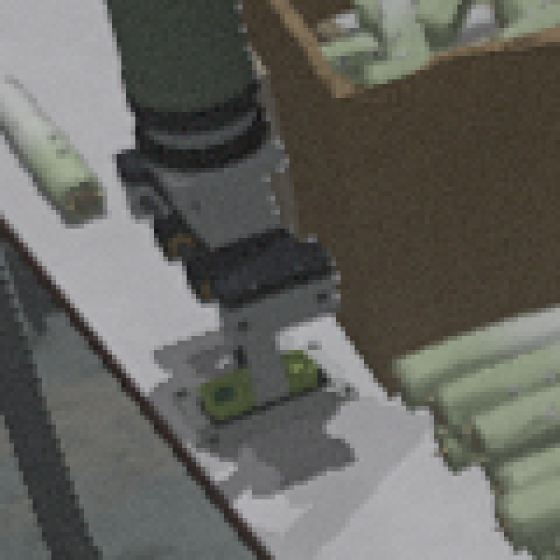

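The housing is over the inlay, crop (262,388). I lower it the last half millimetre, release, rise and back off for a clear view.

```bash
python3 -m jog '[[0,0,-0.05,0],[0,0,0,0],[0,0,0,0],[0,0,0,0],[0,0,0,0],[0,0,0,0],[0,0,0,0],[0,0,0,0],[0,0,0,0],[0,0,0,0]]' 
python3 -m jog '[[0,0,0,0],[0,0,0,0],[0,0,0,0],[0,0,0,0],[0,0,0,0],[0,0,1,0],[0,0,2,0],[0,0,3,0],[0,0,3.5,0],[0,0,4,0]]' 0.6
python3 -m jog '[[0,0,4,0],[0,0,4,0],[0,0,4,0],[0,0,2.5,0],[0,-4,0,-0.1],[0,-4,0,-0.1],[0,-4,0,-0.1],[0,-4,0,-0.1],[0,-4,0,-0.1],[0,-4,0,-0.1]]'
python3 - <<'E'
from fit import *
im={n:save(n,n+'8.png') for n in('top','scene')}
W={'top':(295,348,150,195),'scene':(198,236,162,214)}
hs={n:win((lambda h:(h[...,0]>25)&(h[...,0]<80)&(h[...,1]>80))(cv2.cvtColor(im[n],cv2.COLOR_RGB2HSV)),W[n]) for n in im}
print([m.sum() for m in hs.values()])
for c in (['top'],['scene'],['top','scene']): fit('shell',{n:hs[n] for n in c},.037,.0135,(.006,.019),[.391,.27,-.04])
cv2.imwrite('pics/c10.png',np.hstack([cv2.resize(im[n][w[0]:w[1],w[2]:w[3],::-1],(400,460),interpolation=3) for n,w in W.items()]))
E
```

```text
t: 27.42
tool_pos: [0.3917, 0.27, 0.0094]
eef_rot: [0.02, 1.0, -0.0, 0.0]
force: [-1.6, -1.7, 5.9]
finger_gap: 0.0266
grasp_force: 8.0
t: 28.25
tool_pos: [0.3901, 0.2693, 0.1446]
eef_rot: [0.02, 1.0, -0.001, -0.001]
force: [0.9, 0.6, -1.2]
finger_gap: 0.0374
grasp_force: 0.0
t: 29.08
tool_pos: [0.391, 0.0284, 0.2898]
eef_rot: [0.317, 0.948, 0.0, 0.001]
force: [0.2, -0.0, 0.7]
finger_gap: 0.0375
grasp_force: 0.0
[np.int64(306), np.int64(100)]
shell ['top'] [0.3898 0.27  ] -2.1 0.144
shell ['scene'] [0.3931 0.2724] -5.0 0.585
shell ['top', 'scene'] [0.3891 0.2694] -3.1 0.74
```

View pics/c10.png

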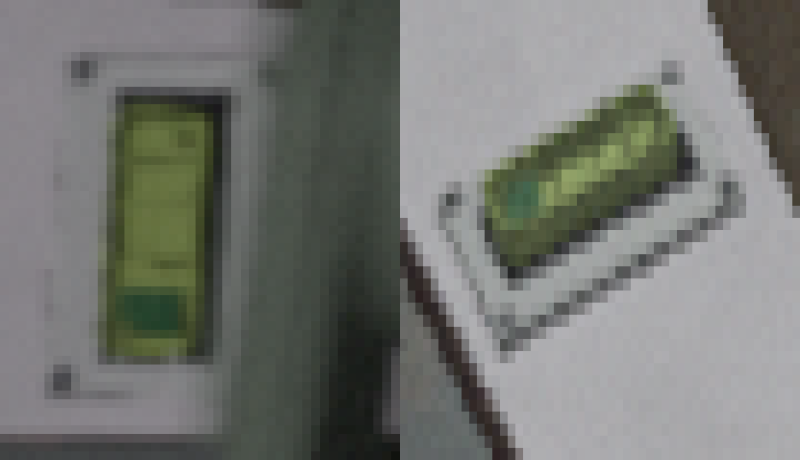

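The housing lies on the inlay, aligned and open side up, within about 2 mm of the centre (fit 0.390, 0.270 against 0.392, 0.270). That is good enough. Next I put the glue back.

```bash
python3 -m jog '[[3.08,0.4,0,-0.1],[3.08,0.4,0,-0.1],[3.08,0.4,0,-0.1],[3.08,0.4,0,-0.1],[3.08,0.4,0,-0.1],[3.08,0.4,0,-0.1],[3.08,0.4,0,-0.1],[3.08,0.4,0,-0.1],[3.08,0.4,0,-0.1],[3.08,0.4,0,-0.1]]' 0.4
python3 -m jog '[[0,0,0,-0.1],[0,0,0,-0.1],[0,0,0,-0.03],[0,0,-3.5,0],[0,0,-3.5,0],[0,0,-3.5,0],[0,0,-3.5,0],[0,0,0,0],[0,0,0,0],[0,0,0,0]]'
```

```text
t: 30.02
tool_pos: [0.7006, 0.0721, 0.2891]
eef_rot: [0.732, 0.681, 0.0, -0.0]
force: [0.8, 0.2, 0.2]
finger_gap: 0.0566
grasp_force: 0.0
t: 30.85
tool_pos: [0.7009, 0.0709, 0.1514]
eef_rot: [0.804, 0.594, 0.001, 0.001]
force: [0.1, 0.5, 1.5]
finger_gap: 0.0566
grasp_force: 0.0
```

```bash
python3 - <<'E'
from h import *
im=save('scene','s9.png'); o=r.get_obs(); print(o['tool_pos'],o['eef_rot'])
cv2.imwrite('pics/c11.png',cv2.resize(im[120:240,260:400,::-1],(560,480),interpolation=3))
E
```

```text
[0.70179338 0.07066697 0.15272425] [0.80456212 0.59386172 0.00230092 0.00166246]
```

View pics/c11.png

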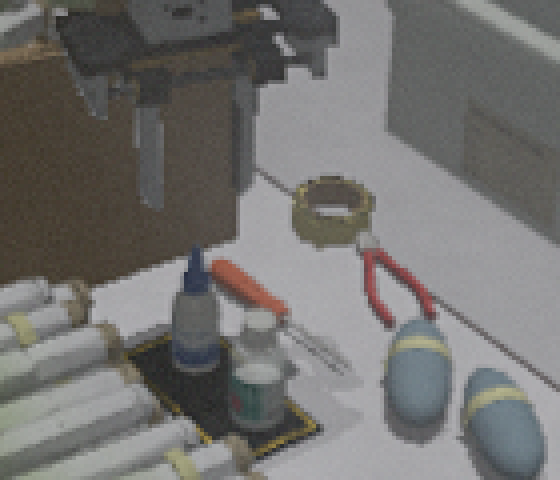

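Both bottles still stand, the glue at (195,330) and the cleaner at (258,385), and the gripper is above the glue. I descend, grip, lift and carry it back.

```bash
python3 -m jog '[[0,0,0,0],[0,0,-2,0],[0,0,-2,0],[0,0,-2,0],[0,0,-2,0],[0,0,-2,0],[0,0,-1,0],[0,0,-0.87,0],[0,0,0,0],[0,0,0,0]]'
python3 -m jog '[[0,0,0,0],[0,0,0,0],[0,0,0,0],[0,0,0,0],[0,0,0,0],[0,0,0,0],[0,0,0,0],[0,0,0,0],[0,0,0,0],[0,0,0,0]]' 1 12
python3 -m jog '[[0,0,0.5,0],[0,0,1.5,0],[0,0,2,0],[0,0,2,0],[0,0,2,0],[0,0,2,0],[0,0,2,0],[0,0,2,0],[0,0,0,0],[0,0,0,0]]'
python3 -m jog '[[-0.8,-2.4,0,0],[-1.2,-3.6,0,0],[-1.2,-3.6,0,0],[-1.2,-3.6,0,0],[-1.2,-3.6,0,0],[-1.2,-3.6,0,0],[-0.8,-2.4,0,0],[-0.4,-1.2,0,0],[-0.4,-1.2,0,0],[0,0,0,0]]'
python3 -m jog '[[0,0,-2,0],[0,0,-3,0],[0,0,-3,0],[0,0,-2.5,0],[0,0,-1.5,0],[0,0,-1,0],[0,0,-0.5,0],[0,0,-0.2,0],[0,0,0,0],[0,0,0,0]]'
```

```text
t: 31.73
tool_pos: [0.7005, 0.0699, 0.0314]
eef_rot: [0.805, 0.593, 0.001, 0.001]
force: [0.2, -0.1, -1.4]
finger_gap: 0.056
grasp_force: 0.0
t: 32.57
tool_pos: [0.7004, 0.07, 0.0314]
eef_rot: [0.805, 0.594, 0.001, 0.001]
force: [-1.2, -0.9, 5.3]
finger_gap: 0.0349
grasp_force: 12.0
t: 33.4
tool_pos: [0.7005, 0.07, 0.1721]
eef_rot: [0.805, 0.594, 0.001, 0.001]
force: [0.6, -0.5, -1.3]
finger_gap: 0.0352
grasp_force: 12.0
t: 34.23
tool_pos: [0.6144, -0.1833, 0.1689]
eef_rot: [0.805, 0.593, -0.001, -0.001]
force: [-0.1, 0.4, -0.9]
finger_gap: 0.0353
grasp_force: 12.0
t: 35.07
tool_pos: [0.6169, -0.1822, 0.0347]
eef_rot: [0.805, 0.594, 0.001, 0.001]
force: [0.4, -0.0, -0.5]
finger_gap: 0.0349
grasp_force: 12.0
```

```bash
python3 -m jog '[[0,0,-0.1,0],[0,0,-0.1,0],[0,0,-0.1,0],[0,0,0,0],[0,0,0,0],[0,0,0,0],[0,0,0,0],[0,0,0,0],[0,0,0,0],[0,0,0,0]]'
python3 -m jog '[[0,0,0,0],[0,0,0,0],[0,0,0,0],[0,0,0,0],[0,0,0,0],[0,0,1,0],[0,0,2,0],[0,0,3,0],[0,0,3,0],[0,0,3,0]]' 0.5
python3 -m jog '[[1,2,0,0],[1.5,3.2,0,0],[1.5,3.2,0,0],[1.5,3.2,0,0],[1.5,3.2,0,0],[1,2,0,0],[0.4,0.9,0,0],[0,0,0,0],[0,0,0,0],[0,0,0,0]]' 0.35
python3 - <<'E'
from h import *
r.snapshot('top');r.snapshot('scene')
for n in('top','scene'):
    for o in('glue','cleaner'):
        for d in r.trace(o,n)[:1]: print(n,o,np.round(d['uv']),d['pixels'].sum(),[np.round(np.nonzero(d['pixels'])[k].mean(),1) for k in(1,0)])
E
```

```text
t: 35.9
tool_pos: [0.6163, -0.1824, 0.0313]
eef_rot: [0.805, 0.593, 0.0, 0.001]
force: [-1.3, 0.5, 5.1]
finger_gap: 0.035
grasp_force: 12.0
t: 36.73
tool_pos: [0.6154, -0.1819, 0.1519]
eef_rot: [0.805, 0.594, -0.0, -0.0]
force: [0.1, -0.0, -0.3]
finger_gap: 0.0469
grasp_force: 0.0
t: 37.57
tool_pos: [0.6991, -0.0067, 0.1503]
eef_rot: [0.805, 0.593, -0.0, 0.0]
force: [0.3, -1.0, 0.1]
finger_gap: 0.0615
grasp_force: 0.0
top glue [344. 230.] 184 [np.float64(343.8), np.float64(229.6)]
scene glue [343. 260.] 354 [np.float64(340.5), np.float64(259.4)]
scene cleaner [324. 212.] 390 [np.float64(324.3), np.float64(213.2)]
```

```bash
python3 -m jog '[[0,0,0,0],[0,0,-2,0],[0,0,-2,0],[0,0,-2,0],[0,0,-2,0],[0,0,-2,0],[0,0,-1,0],[0,0,-1,0],[0,0,0,0],[0,0,0,0]]'
python3 -m jog '[[0,0,0,0],[0,0,0,0],[0,0,0,0],[0,0,0,0],[0,0,0,0],[0,0,0,0],[0,0,0,0],[0,0,0,0],[0,0,0,0],[0,0,0,0]]' 1 12
python3 -m jog '[[0,0,0.5,0],[0,0,1.5,0],[0,0,2,0],[0,0,2,0],[0,0,2,0],[0,0,2,0],[0,0,2,0],[0,0,2,0],[0,0,0,0],[0,0,0,0]]'
python3 -m jog '[[-1,-2,0,0],[-1.5,-3.5,0,0],[-1.5,-3.5,0,0],[-1.5,-3.5,0,0],[-1.5,-3.5,0,0],[-1.5,-3.5,0,0],[-1,-2,0,0],[-0.5,-1,0,0],[0,0,0,0],[0,0,0,0]]'
python3 -m jog '[[0,0,-2,0],[0,0,-3,0],[0,0,-3,0],[0,0,-2.5,0],[0,0,-1.5,0],[0,0,-0.8,0],[0,0,-0.5,0],[0,0,-0.4,0],[0,0,0,0],[0,0,0,0]]'
```

```text
t: 38.7
tool_pos: [0.6997, -0.0051, 0.0303]
eef_rot: [0.805, 0.593, -0.0, -0.0]
force: [-1.3, 0.6, 0.7]
finger_gap: 0.0613
grasp_force: 0.0
t: 39.53
tool_pos: [0.7005, -0.0051, 0.0316]
eef_rot: [0.805, 0.593, 0.001, 0.001]
force: [-0.3, -0.2, 5.2]
finger_gap: 0.0412
grasp_force: 12.0
t: 40.37
tool_pos: [0.7006, -0.0051, 0.1722]
eef_rot: [0.805, 0.594, 0.001, 0.001]
force: [0.1, 0.2, -1.8]
finger_gap: 0.0409
grasp_force: 12.0
t: 41.2
tool_pos: [0.5991, -0.2292, 0.1689]
eef_rot: [0.805, 0.593, -0.0, -0.001]
force: [0.4, 1.3, -0.6]
finger_gap: 0.0407
grasp_force: 12.0
t: 42.03
tool_pos: [0.6007, -0.2301, 0.0344]
eef_rot: [0.805, 0.594, 0.001, 0.001]
force: [0.5, -0.3, -1.0]
finger_gap: 0.0411
grasp_force: 12.0
```

```bash
python3 -m jog '[[0,0,-0.1,0],[0,0,-0.1,0],[0,0,-0.1,0],[0,0,0,0],[0,0,0,0],[0,0,0,0],[0,0,0,0],[0,0,0,0],[0,0,0,0],[0,0,0,0]]'
python3 -m jog '[[0,0,0,0],[0,0,0,0],[0,0,0,0],[0,0,0,0],[0,0,0,0],[0,0,1,0],[0,0,2,0],[0,0,3,0],[0,0,3,0],[0,0,3,0]]' 0.4
python3 -m jog '[[0,0,3,0],[0,0,3,0],[1,3.5,2,0],[1,3.5,2,0],[1,3.5,0,0],[1,3.5,0,0],[1,3.5,0,0],[0,3.5,0,0],[0,0,0,0],[0,0,0,0]]'
python3 - <<'E'
from h import *
for n,W in (('top',(212,250,328,382)),('scene',(236,302,325,372))):
    im=save(n,n+'12.png'); a=cv2.imread(f'pics/{n}0.png'); b=im[:,:,::-1]
    c=lambda q:cv2.resize(q[W[0]:W[1],W[2]:W[3]],(400,300),interpolation=3)
    row=np.hstack([c(a),c(b)]); globals()[n]=row
    # subpixel shift of caps: blue / white cap+body patches by phase correlation
    g=lambda q:cv2.cvtColor(np.ascontiguousarray(q),cv2.COLOR_BGR2GRAY).astype(np.float32)
    for o,w in ({'glue':(218,240,334,354),'cleaner':(224,247,356,376)} if n=='top' else {'glue':(238,275,332,349),'cleaner':(253,292,345,360)}).items():
        t=cv2.resize(g(a)[w[0]:w[1],w[2]:w[3]],None,fx=4,fy=4,interpolation=2); s=cv2.resize(g(b)[w[0]-4:w[1]+4,w[2]-4:w[3]+4],None,fx=4,fy=4,interpolation=2)
        m=cv2.minMaxLoc(cv2.matchTemplate(s,t,cv2.TM_CCOEFF_NORMED)); print(n,o,'shift px',(np.array(m[3])/4-4),round(m[1],2))
cv2.imwrite('pics/c12.png',np.vstack([top,scene]))
E
```

```text
t: 42.87
tool_pos: [0.6003, -0.2305, 0.0316]
eef_rot: [0.805, 0.593, 0.0, 0.001]
force: [-0.8, 0.3, 5.9]
finger_gap: 0.0409
grasp_force: 12.0
t: 43.7
tool_pos: [0.5994, -0.2299, 0.152]
eef_rot: [0.805, 0.594, -0.0, -0.0]
force: [0.2, 0.1, -0.0]
finger_gap: 0.0562
grasp_force: 0.0
t: 44.53
tool_pos: [0.6496, -0.018, 0.2509]
eef_rot: [0.804, 0.595, 0.0, 0.0]
force: [-0.6, -0.8, -0.1]
finger_gap: 0.0561
grasp_force: 0.0
top glue shift px [-0.25  0.75] 0.94
top cleaner shift px [-0.25  0.75] 0.93
scene glue shift px [-1.    0.25] 0.95
scene cleaner shift px [-0.5   0.25] 0.94
```

View pics/c12.png

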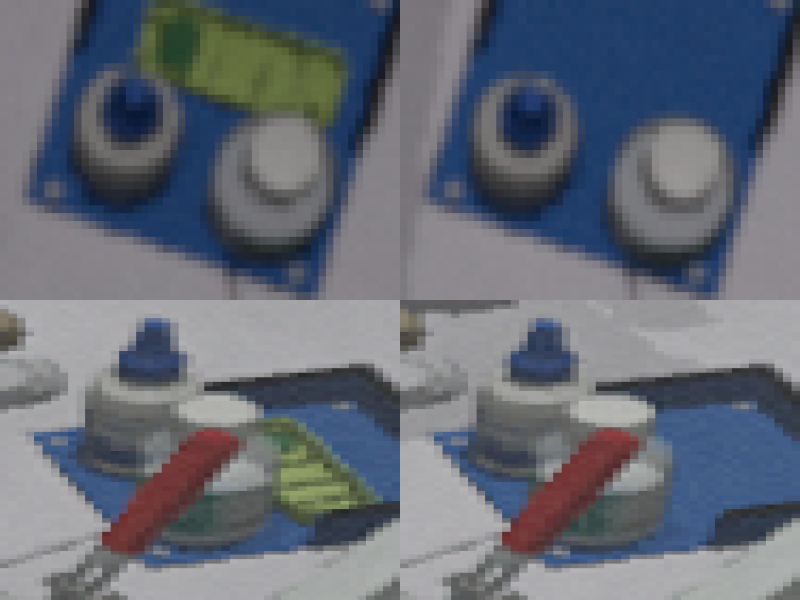

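The before/after crops show both bottles upright on their spots, within about 2 mm, and the caddy is empty behind them. The gripper is clear at 0.25 m, so I hand in.

```bash
python3 -c "
from plant import r
print(r.hand_in())"
```

```text
the job is handed in; nothing more can be done
None
```

I handed the job in at about 45 s: the housing lies open side up and aligned on the inlay, about 2 mm off centre along its length, and both bottles stand upright in the caddy within about 2 mm of their starting spots, with the screw dish and screwdriver untouched.

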